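# Clamp a test tile and hold the dead-man handle level

### The job

Pick up the glazed test tile that lies on the small kiln batt, gripping it gently, and lay it flat, lengthwise, on the narrow bed of the tile clamp between the fence and the sprung pad; let go of it. Then press the clamp's spring-return handle down from above with the fingers until the handle stands level, so that the pad pushes the tile home against the fence, without forcing the handle down to its stop, and keep it level for three seconds. Finish while still holding the handle level, and leave the other things on the worktop where they are.

Things in the scene. Friction and masses are not known exactly. Their poses are not given: they have to be found in the camera images.
- long_tile: the glazed test tile to clamp, 30 mm (its x) by 54 mm (its y) by 8 mm thick, about 22 g, lying flat on the kiln batt. Origin: centre of its underside, z up. Fragile: grip it across its 30 mm width with little force (5 to 10 N a finger, never over 20 N).
- kiln_batt: plain fired-clay slab, 80 (x) x 95 (y) x 10 mm, fixed to the worktop; origin at the centre of its underside. The tile starts on its top, 10 mm above the worktop.
- seat (a point): seat of the fixed bench tile clamp, on its bed top, 30 mm above the worktop: here lies the tile's origin when it is home against the fence. x points along the clamp to the fence, z up; the tile's 54 mm length goes along x, either way round. The bed is 50 mm long and only 26 mm wide: fingers can pass 18 mm down either side. Lay the tile at x = -4 to -6 mm; the pad pushes it home.
- fence (a point): middle of the fence face at bed height, 27 mm from the seat along the seat's x; same axes as the seat. The fence rises 14 mm above the bed. Two corner lips, 6 mm above the bed, reach 9 mm from the fence towards the seat, 38 mm apart.
- jaw_pad: rubber pad of the clamp, 24 mm wide, reaching 10 mm above the bed; origin under its face, at worktop height. With the handle free its face stands 66 mm from the fence, so a tile has 12 mm of play. The handle drives it to the fence by 40 mm per rad; once it meets the tile it gives on its own spring (2 N to start, then 1 N per mm).
- clamp_lever (a joint): angle of the clamp's spring-return handle: 0 = free, handle raised 0.45 rad above level; grows as it is pressed down; 0.45 = level (wanted, within 0.08); 0.65 = its stop. Pivot 75 mm from the seat along the seat's -x, 48 mm above the worktop, axis along the seat's y. Springs back when let go. Holding it level with the tile clamped takes about 7 N.
- handle_pad (a point): top centre of the handle's wooden press pad, at the handle's end away from the fence, 80 mm from the pivot; the pad is 34 mm long, 36 mm wide, 12 mm thick. About 88 mm above the worktop when free, 54 mm when level (then 155 mm from the seat along the seat's -x). Its axes are the seat's, as built with the handle free; they turn with the handle.
- tile_a: bare-table test tile, 30 x 46 x 8 mm; leave it alone. Origin: centre of its underside.
- tile_b: bare-table test tile, 30 x 50 x 8 mm; leave it alone. Origin: centre of its underside.
- wax_pot: low round lidded pot, 63 mm across, 34 mm high; leave it alone. Origin: centre of its underside.
- cone_pack: three small cones standing in a clay strip, 18 x 60 mm, 50 mm high; leave it alone. Origin: centre of its underside.
- tape_roll: roll of paper tape lying flat, 83 mm across, 19 mm high; leave it alone. Origin: centre of its underside.
- oxide_jar: spice-type jar, 46 mm across, 106 mm high, behind the balance; leave it alone. Origin: centre of its underside.
- marbled_ball: marbled ceramic ball, 38 mm; leave it alone. Origin: centre of its underside.

How it is judged:
On the way, in this order (a step that is already met when the one before it is completed fails the run):
1. the tile lies flat on the bed between fence and pad, let go of, the handle still free (x of long_tile in the frame of seat between -0.012 and 0.004 m and y of long_tile in the frame of seat between -0.007 and 0.007 m and z of long_tile in the frame of seat between -0.004 and 0.004 m and angle between the y axis of long_tile and the x axis of seat, either way round below 0.15 rad and angle between long_tile's own z axis and vertical below 0.12 rad and contact force between the fingers and long_tile below 0.05 N and value of joint clamp_lever below 0.1 rad), for 0.2 s.
2. the handle is kept level by the fingers with the tile clamped home, 2 s (x of long_tile in the frame of seat between -0.004 and 0.004 m and y of long_tile in the frame of seat between -0.007 and 0.007 m and z of long_tile in the frame of seat between -0.004 and 0.004 m and angle between the y axis of long_tile and the x axis of seat, either way round below 0.15 rad and angle between long_tile's own z axis and vertical below 0.12 rad and contact force between the fingers and long_tile below 0.05 N and value of joint clamp_lever between 0.37 and 0.53 rad and contact force between long_tile and jaw_pad above 2.5 N and contact force between the fingers and clamp_lever above 1 N and linear speed of long_tile below 0.02 m/s), for 2 s.
At the end, for the whole second after the job is handed in: The fingers hold the handle within 0.08 rad of level (joint 0.37 to 0.53); the tile lies flat on the bed, within 4 mm of home against the fence, within 7 mm of the bed's centre line and 0.15 rad of its direction, pushed by the pad with more than 2.5 N and not touched by the fingers (all of step 2); the arm keeps its last pose, push and grip.
It fails at once if the tile is squeezed or pressed by the fingers with more than 40 N in all (20 N a finger) (contact force between the fingers and long_tile above 40 N).
It fails at once if the handle is forced down to its stop (value of joint clamp_lever above 0.61 rad).
It fails at once if another thing on the worktop is disturbed by more than 25 mm (distance of any of tile_a, tile_b, wax_pot, cone_pack, tape_roll, oxide_jar, marbled_ball from where it was at the start of the episode above 0.025 m).
It also fails if it takes over 64 s, if anything falls off the work surface, if the arm or the gripper's body presses on something with over 40 N, if the wrist force passes 120 N, or if a joint passes its speed limit or range.

### The arm

A 7-joint arm with a two-finger parallel gripper is mounted at the origin on a cart in front of the work surface, level with it; the furniture and walls round the work are solid. World frame = base frame: x ahead of the robot, y to its left, z up, the work surface at z = 0. Lengths are in m, angles in rad, forces in N, time in s.
With the tool pointing down it reaches from about 0.4 to 0.85 m from the base axis. Payload 4.4 kg.
Tool frame: the origin (TCP) lies midway between the tips of the shut fingers; the grasp point (between the pads) lies 19 mm behind it; z points along the fingers, y is the line along which they close (so a half turn about z gives the same grasp; the last joint's range is limited). The gripper opens to 94 mm and grips with 3 to 60 N. Pads are 16 mm wide; open, the fingers measure 119 mm over their backs; the gripper's body (75 mm by 177 mm) begins 78 mm behind the grasp point.
Start: joints at [1.141, 0.628, 0.038, 1.517, -0.027, 0.996, -0.02], TCP at [0.231, -0.607, 0.205] pointing down, gripper open.
Joint ranges: [-3.06, 3.06], [-0.37, 2.12], [-1.25, 1.32], [0.18, 2.47], [-1.1, 4.24], [0.23, 1.98], [-2.94, 2.94]. Speed limits (rad/s): [2.57, 2.57, 3.14, 3.14, 3.14, 3.14, 3.14].

### API

Orientations are given as a 3x3 rotation matrix whose columns are the frame's x, y, z axes.
In Python, from bench import get_obs, camera, camera_model, sign_off, recognise, cut_out gives the robot as it stands.
- The arm moves only by the shell command python3 -m jog 'ROWS' [FORCE]. ROWS is a JSON object whose one key "rows" holds a list of rows, each an object with "dp": the shift along the tool's x, y, z in units of 30 mm (1.0 is 30 mm), a list of three; "rot": the turn, a rotation vector about the tool's x, y, z in units of 5 degrees (1.0 is 5 degrees), a list of three; "fingers": the closure, from -1 (fully open) to 1 (shut). A call has 1 to 20 rows; each row shifts and turns the commanded pose from where the row before left it, along the tool's axes as they then stand; what a row does not reach is not made up. A row lasts 1/10 s, in which the tool goes at most 50 mm and 8.59 degrees, less where a joint would pass 70% of its speed; a pose out of reach is approached as far as the arm can. A call is refused whole if a number of a shift passes 1 or a number of a turn 1, either way. A call with a gripper value outside its range is refused whole. The fingers move at their own pace and stop on an object; FORCE is the grip in N (left out, the last holds). Time passes only in rows, so rows that do not move let the fingers close. It gives the time, the measured TCP pose, the force, the opening and the grip force at its end, in the units of the state.
- get_obs(): the state, without advancing time (a new reading comes with each control period).
- camera(name): name is "side" or "top"; returns the picture (400x640x3 uint8, blue, green, red); there is no depth.
- camera_model(name): a dict with "fx", "fy", "cx", "cy" (pixels), "D" ([k1, k2, p1, p2, k3] as OpenCV has them; the pictures are not rectified), "eye" and "attitude" of the camera in the world. Camera axes: x right, y down, z forward; pixel columns grow to the right and rows downward; lengths in m; the calibration is good to about 2 mm. A picture is of the moment at which its call begins. camera_model takes no time and is no camera call.
- sign_off(): hands the job in; it is judged then, once.
Trained networks look in the newest picture that a camera, given by its name, has taken for a name from the list of things; names that differ only in an ending like _2 or _b are one class to them, and where a whole thing is asked for, a point or a joint stands for the part that bears it (a point fixed in the world has none). Each returns a list of dicts, best first, with "confidence" (0 to 1); they miss things now and then, are a little off and sometimes report something else, mostly with a low value. They report only what shows in the picture. A call takes as long as a camera call.
- recognise(camera, thing): "bbox" ([left, top, width, height] as shares, 0 to 1, of the picture: columns of its width, rows of its height, round what is visible of it).
- cut_out(camera, thing): "region" (400x640 bool, what is visible of it) and "bbox" ([left, top, width, height] as shares, 0 to 1, of the picture: columns of its width, rows of its height, round what is visible of it).
The state is a dict: "clock": time; "qpos": joint angles; "qvel": joint speeds; "effort": joint torques, N m; "tcp_pos": TCP position; "tcp_rot": TCP orientation; "ft_force": force on the tool from outside, world axes, zero at the start; "moment": the same for the moment, N m; "gripper_width": opening from 0.0 (shut) to 1.0 (fully open); "grasp_force": force on a finger pad.
Only numpy, scipy, OpenCV 4.12 (cv2) and the standard library are available. Lean on these libraries where they do the work, as an engineer would, in place of code of your own. Each camera call takes 0.05 s, during which the arm holds its last target. There are 200 camera calls.

## Working session

There is one attempt and no reset: what is moved stays moved. The work goes in short steps, Python scripts to look and compute and a shell command to move; the robot and the scene stay as the last step left them, time stands still between calls to the robot, and variables do not carry over. Pictures are saved under pics/ and viewed, at most 10 in all, crops included, and the job is handed in when it is done.

```bash
ls; mkdir -p pics; python3 - <<'E'
from bench import *
import cv2,numpy as np
o=get_obs();print({k:np.round(v,3).tolist() for k,v in o.items()})
for n in("side","top"):
    im=camera(n);cv2.imwrite(f"pics/{n}0.png",im);print(n,camera_model(n))
    for t in("long_tile","kiln_batt","jaw_pad","clamp_lever","handle_pad","fence"):
        try:
            for r in recognise(n,t)[:3]:
                b=np.array(r["bbox"])*[640,400,640,400];print(t,np.round(b),round(r["confidence"],2))
        except Exception as e:print(t,e)
E
```

```text
pics
{'clock': 0.0, 'qpos': [1.141, 0.629, 0.038, 1.518, -0.027, 0.996, -0.02], 'qvel': [-0.001, 0.002, 0.002, 0.0, 0.001, -0.001, 0.001], 'effort': [0.001, -54.972, 1.144, -18.663, -0.052, 0.024, 0.0], 'tcp_pos': [0.231, -0.607, 0.205], 'tcp_rot': [[0.935, 0.356, -0.001], [0.356, -0.935, 0.002], [-0.0, -0.002, -1.0]], 'ft_force': [1.003, -0.259, 0.097], 'moment': [-0.015, 0.051, 0.005], 'grasp_force': 0.0, 'gripper_width': 1.0}
side {'fx': 448.19223211642947, 'fy': 448.19223211642947, 'cx': 314.9496995636982, 'cy': 196.69420984959584, 'D': array([-0.07728747,  0.        ,  0.        ,  0.        ,  0.        ]), 'eye': array([ 0.0357177 , -0.96328622,  0.85084992]), 'attitude': array([[ 0.80932409, -0.40410004,  0.42626009],
       [-0.58725487, -0.54282415,  0.60039459],
       [-0.01123521, -0.73623712, -0.67663038]])}
long_tile [340. 242.  21.  25.] 0.66
kiln_batt [325. 241.  51.  41.] 0.56
fence [308. 184.  32.  41.] 0.91
top {'fx': 385.95334228876084, 'fy': 385.95334228876084, 'cx': 316.5460229628242, 'cy': 200.25310671724665, 'D': array([-0.00133907,  0.        ,  0.        ,  0.        ,  0.        ]), 'eye': array([ 0.40132121, -0.28417441,  0.96127817]), 'attitude': array([[-0.02466725, -0.99282208,  0.11702925],
       [-0.99963292,  0.02318401, -0.01401875],
       [ 0.01120492, -0.11733209, -0.99302952]])}
long_tile [361. 193.  25.  15.] 0.71
kiln_batt [359. 186.  35.  32.] 0.97
jaw_pad [288. 207.  19.  43.] 0.71
clamp_lever [291. 206.  18.  45.] 0.9
handle_pad [290. 210.  17.  41.] 0.66
fence [275. 166.  42.  84.] 0.91
```

View pics/side0.png

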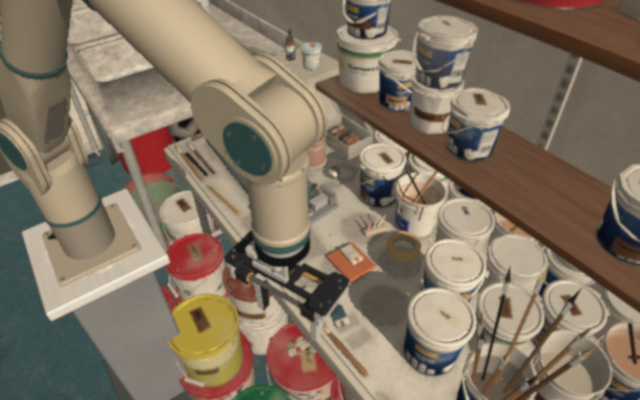

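View pics/top0.png

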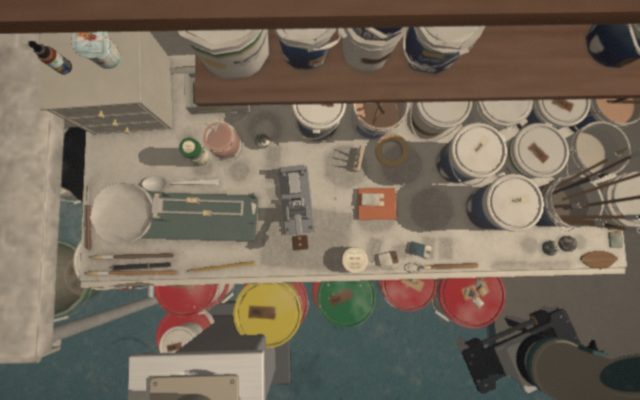

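The side view shows the arm hiding the clamp, with the orange batt at about (350,262). The top view shows the batt at (376,203), the tile at (372,200), and the clamp running from (293,170) down to its handle pad at (300,242).

```bash
cat > h.py <<'E'
import numpy as np,cv2
from bench import *
def ray(n,p):
    m=camera_model(n);K=np.array([[m['fx'],0,m['cx']],[0,m['fy'],m['cy']],[0,0,1]])
    q=cv2.undistortPoints(np.array(p,float).reshape(-1,1,2),K,m['D'])[:,0]
    d=np.c_[q,np.ones(len(q))]@m['attitude'].T
    return m['eye'],d/np.linalg.norm(d,axis=1)[:,None]
def at(n,p,z):
    e,d=ray(n,p);return e+d*((z-e[2])/d[:,2])[:,None]
def tri(pt,ps):
    A=np.zeros((3,3));b=np.zeros(3);L=[]
    for n,p in(("top",pt),("side",ps)):
        e,d=ray(n,[p]);P=np.eye(3)-np.outer(d[0],d[0]);A+=P;b+=P@e;L.append((e,P))
    x=np.linalg.solve(A,b);return x,[np.linalg.norm(P@(x-e)) for e,P in L]
def proj(n,X):
    m=camera_model(n);K=np.array([[m['fx'],0,m['cx']],[0,m['fy'],m['cy']],[0,0,1]])
    R=m['attitude'].T;return cv2.projectPoints(np.array(X,float).reshape(-1,1,3),cv2.Rodrigues(R)[0],-R@m['eye'],K,m['D'])[0][:,0]
def rect(n,reg,z):
    c=max(cv2.findContours(reg.astype(np.uint8),0,2)[0],key=cv2.contourArea)
    w=at(n,c[:,0],z)[:,:2]; r=cv2.minAreaRect((w*1000).astype(np.float32));return r
def crop(n,im,x,y,w,h,s,f):
    cv2.imwrite(f,cv2.resize(im[y:y+h,x:x+w],None,fx=s,fy=s,interpolation=cv2.INTER_CUBIC))
E
python3 - <<'E'
from h import *
im=camera("top");crop("top",im,260,150,150,112,5,"pics/top1.png")
for t,z in(("long_tile",.018),("kiln_batt",.01),("handle_pad",.088),("tile_a",.008),("wax_pot",.034),("cone_pack",.03),("tape_roll",.019),("oxide_jar",.1),("marbled_ball",.019)):
    for r in cut_out("top",t)[:2]:
        print(t,round(r["confidence"],2),[np.round(v,1) for v in rect("top",r["region"],z)],np.round(np.argwhere(r["region"]).mean(0)[::-1],1))
im=camera("side")
for t in("long_tile","kiln_batt"):
    for r in cut_out("side",t)[:1]:
        print(t,round(r["confidence"],2),[np.round(v,1) for v in rect("side",r["region"],.018 if t[0]=='l' else .01)],np.round(np.argwhere(r["region"]).mean(0)[::-1],1))
crop("side",im,310,220,80,80,6,"pics/side1.png")
E
```

```text
long_tile 0.7 [array([ 511.2, -435.5]), array([52.3, 27.3]), np.float64(88.7)] [372.6 199.6]
long_tile 0.36 [array([ 364.9, -384.5]), array([61.1, 58.2]), np.float64(43.5)] [353.8 259.7]
kiln_batt 0.63 [array([ 501. , -446.5]), array([92.4, 80.7]), np.float64(87.9)] [377.8 204.7]
handle_pad 0.62 [array([ 440.2, -254.9]), array([94.1, 38. ]), np.float64(3.9)] [298.8 230.3]
tile_a 0.76 [array([ 385.5, -547.8]), array([51.4, 30.4]), np.float64(70.2)] [419.5 249.6]
tile_a 0.49 [array([ 366.1, -468.1]), array([30.6, 46.8]), np.float64(10.8)] [387.6 258.5]
wax_pot 0.98 [array([ 367.9, -381.7]), array([59.7, 56.5]), np.float64(88.5)] [353.7 259.3]
cone_pack 0.68 [array([ 611.6, -401.5]), array([17.9, 61.7]), np.float64(74.1)] [357.8 158.8]
tape_roll 0.97 [array([ 633.5, -487. ]), array([76.1, 88.9]), np.float64(43.8)] [391.2 150.5]
tape_roll 0.47 [array([ 614.7, -402.9]), array([23., 61.]), np.float64(76.7)] [357.8 158.6]
oxide_jar 0.59 [array([621.1, -21.7]), array([79.6, 45.3]), np.float64(50.1)] [194.  151.1]
marbled_ball 0.73 [array([ 664.7, -164.8]), array([35., 36.]), np.float64(89.4)] [261.8 140.9]
long_tile 0.73 [array([ 510.3, -441. ]), array([57.2, 31.8]), np.float64(83.5)] [351.  254.1]
kiln_batt 0.76 [array([ 499.7, -453.5]), array([97.7, 82. ]), np.float64(89.8)] [350.9 264.5]
```

View pics/top1.png

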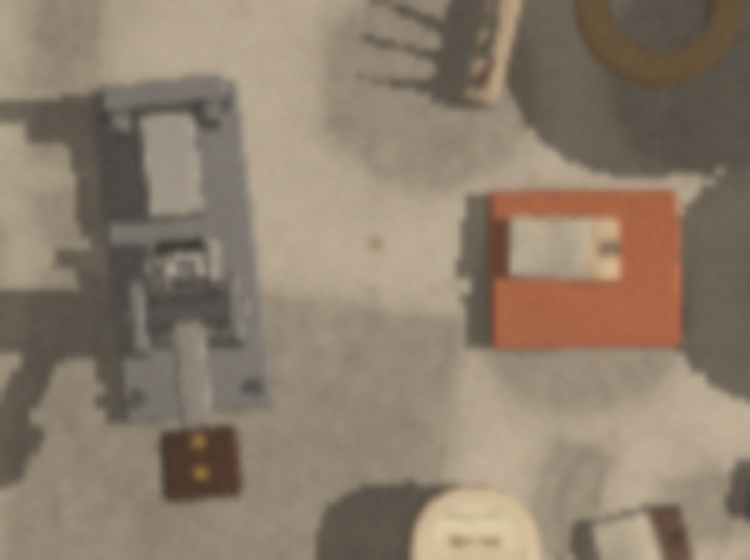

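The crop shows the bed as the pale strip with crop corners (140,112) to (203,213) and the handle pad centred at (201,463). The tile is on the batt at (508–620, 217–280), with its length along world y.

```bash
python3 - <<'E'
from h import *
f=lambda P:np.array(P,float)/5+[260-.4,150-.4]
print("tile tri",tri((372.6,199.6),(351,254.1)),"batt",tri((377.8,204.7),(350.9,264.5)))
t=at("top",f([(510,217),(620,217),(620,280),(508,278)]),.018);print("tile",t.round(4),t.mean(0))
b=at("top",f([(140,112),(195,112),(203,213),(150,215)]),.03);print("bed",b.round(4),b.mean(0))
p=at("top",f([(162,430),(238,425),(242,493),(165,500)]),.088);print("pad",p.round(4),p.mean(0))
fe=at("top",f([(103,92),(232,80),(104,108),(236,97)]),.044);print("fence top",fe.round(4))
c=at("top",f([(98,90),(113,420),(268,405),(235,85)]),.005);print("base",c.round(4))
a=at("top",f([(111,243),(205,237),(111,228),(206,222)]),.04);print("jaw",a.round(4))
E
```

```text
tile tri (array([ 0.51259064, -0.43732317,  0.01158541]), [np.float64(0.0011040009051372748), np.float64(0.0011040009051372889)]) batt (array([ 0.50107486, -0.45244016, -0.00471636]), [np.float64(0.0009228672483117685), np.float64(0.0009228672483115196)])
tile [[ 0.5279 -0.4092  0.018 ]
 [ 0.5267 -0.4636  0.018 ]
 [ 0.4954 -0.4622  0.018 ]
 [ 0.4977 -0.407   0.018 ]] [ 0.51190903 -0.4355235   0.018     ]
bed [[ 0.5824 -0.2282  0.03  ]
 [ 0.5818 -0.2551  0.03  ]
 [ 0.5317 -0.258   0.03  ]
 [ 0.5314 -0.2322  0.03  ]] [ 0.55681174 -0.24337265  0.03      ]
pad [[ 0.4254 -0.2392  0.088 ]
 [ 0.4268 -0.2735  0.088 ]
 [ 0.3963 -0.2746  0.088 ]
 [ 0.3941 -0.24    0.088 ]] [ 0.41063886 -0.25686407  0.088     ]
fence top [[ 0.5899 -0.2113  0.044 ]
 [ 0.5944 -0.2737  0.044 ]
 [ 0.582  -0.2117  0.044 ]
 [ 0.586  -0.2755  0.044 ]]
base [[ 0.599  -0.2057  0.005 ]
 [ 0.4332 -0.2109  0.005 ]
 [ 0.4387 -0.2875  0.005 ]
 [ 0.6    -0.2747  0.005 ]]
jaw [[ 0.5168 -0.2138  0.04  ]
 [ 0.5187 -0.259   0.04  ]
 [ 0.5241 -0.2139  0.04  ]
 [ 0.5259 -0.2597  0.04  ]]
```

View pics/side1.png

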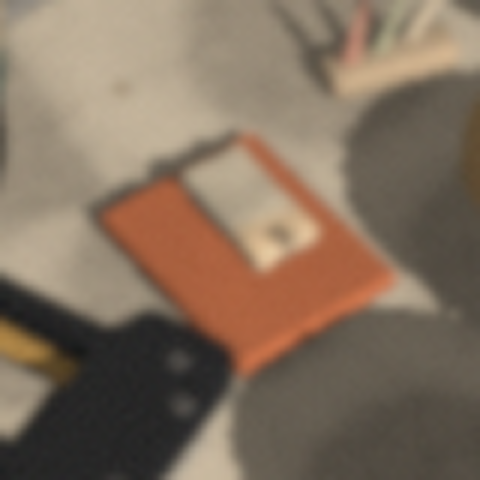

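The pick crop matches the networks: the tile is on the batt, slightly off-centre, with its length along about −y (88°). I'll move over it at height and turn the tool about +67.5° in world.

```bash
python3 -m jog '{"rows":[{"dp":[0.9,-0.16,0],"rot":[0,0,0],"fingers":-0.3},{"dp":[0.9,-0.16,0],"rot":[0,0,0],"fingers":-0.3},{"dp":[0.9,-0.16,0],"rot":[0,0,0],"fingers":-0.3},{"dp":[0.9,-0.16,0],"rot":[0,0,0],"fingers":-0.3},{"dp":[0.9,-0.16,0],"rot":[0,0,0],"fingers":-0.3},{"dp":[0.9,-0.16,0],"rot":[0,0,0],"fingers":-0.3},{"dp":[0.9,-0.16,0],"rot":[0,0,0],"fingers":-0.3},{"dp":[0.9,-0.16,0],"rot":[0,0,0],"fingers":-0.3},{"dp":[0.9,-0.16,0],"rot":[0,0,0],"fingers":-0.3},{"dp":[0.9,-0.16,0],"rot":[0,0,0],"fingers":-0.3},{"dp":[0.9,-0.16,0],"rot":[0,0,0],"fingers":-0.3},{"dp":[0.85,-0.16,0],"rot":[0,0,0],"fingers":-0.3},{"dp":[0,0,0],"rot":[0,0,0],"fingers":-0.3}]}' 7
python3 -m jog '{"rows":[{"dp":[0,0,0],"rot":[0,0,-1],"fingers":-0.3},{"dp":[0,0,0],"rot":[0,0,-1],"fingers":-0.3},{"dp":[0,0,0],"rot":[0,0,-1],"fingers":-0.3},{"dp":[0,0,0],"rot":[0,0,-1],"fingers":-0.3},{"dp":[0,0,0],"rot":[0,0,-1],"fingers":-0.3},{"dp":[0,0,0],"rot":[0,0,-1],"fingers":-0.3},{"dp":[0,0,0],"rot":[0,0,-1],"fingers":-0.3},{"dp":[0,0,0],"rot":[0,0,-1],"fingers":-0.3},{"dp":[0,0,0],"rot":[0,0,-1],"fingers":-0.3},{"dp":[0,0,0],"rot":[0,0,-1],"fingers":-0.3},{"dp":[0,0,0],"rot":[0,0,-1],"fingers":-0.3},{"dp":[0,0,0],"rot":[0,0,-1],"fingers":-0.3},{"dp":[0,0,0],"rot":[0,0,-1],"fingers":-0.3},{"dp":[0,0,0],"rot":[0,0,-0.5],"fingers":-0.3},{"dp":[0,0,0],"rot":[0,0,0],"fingers":-0.3},{"dp":[0,0,0],"rot":[0,0,0],"fingers":-0.3}]}'
python3 - <<'E'
from h import *
o=get_obs();print(o["qpos"].round(2),o["tcp_rot"].round(3).tolist(),o["gripper_width"])
t=camera("top");s=camera("side")
cv2.imwrite("pics/both2.png",np.vstack([cv2.resize(t[140:300,240:440],(750,600))[:300*2],]))
crop("side",s,200,120,200,150,4,"pics/side2.png")
for n in("top","side"):
  print(n,proj(n,[o["tcp_pos"]]).round(1))
  for t in("long_tile","jaw_pad","handle_pad"):
    for r in cut_out(n,t)[:1]: print(t,round(r["confidence"],2),np.round(np.argwhere(r["region"]).mean(0)[::-1],1),r["bbox"])
E
```

```text
clock: 2.65
tcp_pos: [0.5168, -0.4348, 0.2052]
tcp_rot: [[0.932, 0.362, 0.003], [0.362, -0.932, 0.003], [0.004, -0.001, -1.0]]
ft_force: [-0.1, 0.9, -1.0]
gripper_width: 0.649
grasp_force: 0.0
clock: 4.25
tcp_pos: [0.5114, -0.4396, 0.2055]
tcp_rot: [[0.031, 1.0, -0.0], [1.0, -0.031, -0.0], [-0.0, -0.0, -1.0]]
ft_force: [0.2, 0.1, 0.7]
gripper_width: 0.649
grasp_force: 0.0
[ 0.82  0.68 -0.27  1.44  0.2   1.06  0.48] [[0.031, 1.0, -0.0], [1.0, -0.031, -0.0], [-0.0, -0.0, -1.0]] 0.6486034783994346
top [[389.2 188.1]]
long_tile 0.54 [371.3 199.2] [0.5633, 0.4863, 0.0348, 0.028]
jaw_pad 0.5 [295.1 200.2] [0.4555, 0.4923, 0.0119, 0.0175]
handle_pad 0.76 [298.4 231.1] [0.4503, 0.5142, 0.0316, 0.1173]
side [[354.7 196.1]]
long_tile 0.78 [350.9 253.9] [0.5366, 0.6085, 0.0309, 0.0515]
jaw_pad 0.27 [402.2 245.5] [0.6055, 0.571, 0.048, 0.0743]
handle_pad 0.61 [281.5 207.9] [0.4147, 0.5022, 0.0566, 0.0315]
```

View pics/side2.png

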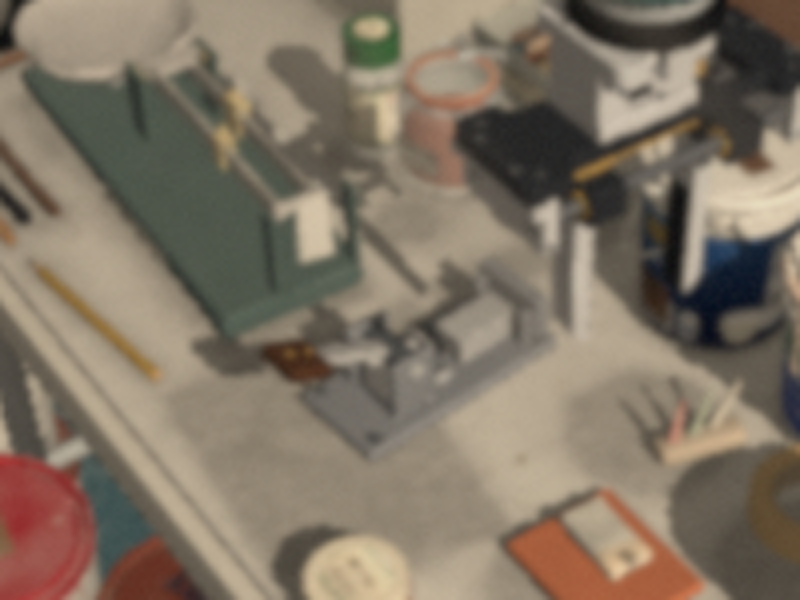

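The side view is now clear. The clamp runs from the handle pad at crop (297,360) to the fence at (515,290), with the bed's pale block at about (475,320). The tile at crop (605,538) is undisturbed. I'll triangulate these points and then descend.

```bash
python3 - <<'E'
from h import *
f=lambda P:np.array(P,float)/5+[260-.4,150-.4]
g=lambda P:np.array(P,float)/4+[200-.375,120-.375]
for n,a,b in(("pad",(201,463),(297,360)),("tile",(564,248),(608,535)),("bedmid?",(172,160),(475,325)),("base corner",(268,405),(372,455)),("base corner far",(235,85),(550,345))):
    print(n,[np.round(v,4) for v in tri(f(a),g(b))])
print("shelf corner",tri((195,103),(320,88)))
E
python3 -m jog '{"rows":[{"dp":[0,0,1],"rot":[0,0,0],"fingers":-0.3},{"dp":[0,0,1],"rot":[0,0,0],"fingers":-0.3},{"dp":[0,0,1],"rot":[0,0,0],"fingers":-0.3},{"dp":[0,0,1],"rot":[0,0,0],"fingers":-0.3},{"dp":[0,0,1],"rot":[0,0,0],"fingers":-0.3},{"dp":[0,0,0.7],"rot":[0,0,0],"fingers":-0.3},{"dp":[0,0,0],"rot":[0,0,0],"fingers":-0.3},{"dp":[0,0,0],"rot":[0,0,0],"fingers":-0.3},{"dp":[0,0,0],"rot":[0,0,0],"fingers":-0.3}]}'
```

```text
pad [array([ 0.4111, -0.2568,  0.0804]), array([0.001, 0.001])]
tile [array([ 0.514 , -0.437 ,  0.0128]), array([0.0017, 0.0017])]
bedmid? [array([ 0.5598, -0.2424,  0.0165]), array([0.0008, 0.0008])]
base corner [array([ 0.4404, -0.2884,  0.0028]), array([0.0019, 0.0019])]
base corner far [array([ 0.6004, -0.2742, -0.0011]), array([0.001, 0.001])]
shelf corner (array([ 0.68785484, -0.06609882,  0.23724758]), [np.float64(0.0062692226569807386), np.float64(0.006269222656980768)])
clock: 5.55
tcp_pos: [0.5133, -0.4396, 0.0361]
tcp_rot: [[0.029, 1.0, 0.002], [1.0, -0.029, -0.002], [-0.002, 0.002, -1.0]]
ft_force: [-0.0, 0.1, 0.7]
gripper_width: 0.652
grasp_force: 0.0
```

```bash
python3 -m jog '{"rows":[{"dp":[0,0,0.4],"rot":[0,0,0],"fingers":-0.3},{"dp":[0,0,0.38],"rot":[0,0,0],"fingers":-0.3},{"dp":[0,0,0],"rot":[0,0,0],"fingers":-0.3},{"dp":[0,0,0],"rot":[0,0,0],"fingers":-0.1},{"dp":[0,0,0],"rot":[0,0,0],"fingers":0.1},{"dp":[0,0,0],"rot":[0,0,0],"fingers":0.25},{"dp":[0,0,0],"rot":[0,0,0],"fingers":0.35},{"dp":[0,0,0],"rot":[0,0,0],"fingers":0.5},{"dp":[0,0,0],"rot":[0,0,0],"fingers":0.6},{"dp":[0,0,0],"rot":[0,0,0],"fingers":0.8},{"dp":[0,0,0],"rot":[0,0,0],"fingers":1},{"dp":[0,0,0],"rot":[0,0,0],"fingers":1},{"dp":[0,0,0],"rot":[0,0,0],"fingers":1}]}' 7
```

```text
clock: 6.85
tcp_pos: [0.5122, -0.4389, 0.0111]
tcp_rot: [[0.029, 1.0, 0.0], [1.0, -0.029, -0.0], [-0.0, 0.0, -1.0]]
ft_force: [0.8, 1.0, -0.5]
gripper_width: 0.319
grasp_force: 7.0
```

```bash
python3 -m jog '{"rows":[{"dp":[0,0,-0.5],"rot":[0,0,0],"fingers":1},{"dp":[0,0,-0.8],"rot":[0,0,0],"fingers":1},{"dp":[0,0,-0.9],"rot":[0,0,0],"fingers":1},{"dp":[0,0,-0.8],"rot":[0,0,0],"fingers":1},{"dp":[0,0,0],"rot":[0,0,0],"fingers":1},{"dp":[0.5,0.1,0],"rot":[0,0,0],"fingers":1},{"dp":[0.8,0.13,0],"rot":[0,0,0],"fingers":1},{"dp":[0.9,0.13,0],"rot":[0,0,0],"fingers":1},{"dp":[0.9,0.13,0],"rot":[0,0,0],"fingers":1},{"dp":[0.9,0.13,0],"rot":[0,0,0],"fingers":1},{"dp":[0.9,0.13,0],"rot":[0,0,0],"fingers":1},{"dp":[0.9,0.13,0],"rot":[0,0,0],"fingers":1},{"dp":[0.7,0.12,0],"rot":[0,0,0],"fingers":1},{"dp":[0,0,0],"rot":[0,0,0],"fingers":1}]}'
python3 -m jog '{"rows":[{"dp":[0,0,0],"rot":[0,0,0.9],"fingers":1},{"dp":[0,0,0],"rot":[0,0,1],"fingers":1},{"dp":[0,0,0],"rot":[0,0,1],"fingers":1},{"dp":[0,0,0],"rot":[0,0,1],"fingers":1},{"dp":[0,0,0],"rot":[0,0,1],"fingers":1},{"dp":[0,0,0],"rot":[0,0,1],"fingers":1},{"dp":[0,0,0],"rot":[0,0,1],"fingers":1},{"dp":[0,0,0],"rot":[0,0,1],"fingers":1},{"dp":[0,0,0],"rot":[0,0,1],"fingers":1},{"dp":[0,0,0],"rot":[0,0,1],"fingers":1},{"dp":[0,0,0],"rot":[0,0,1],"fingers":1},{"dp":[0,0,0],"rot":[0,0,1],"fingers":1},{"dp":[0,0,0],"rot":[0,0,1],"fingers":1},{"dp":[0,0,0],"rot":[0,0,1],"fingers":1},{"dp":[0,0,0],"rot":[0,0,1],"fingers":1},{"dp":[0,0,0],"rot":[0,0,1],"fingers":1},{"dp":[0,0,0],"rot":[0,0,0.75],"fingers":1},{"dp":[0,0,0],"rot":[0,0,0],"fingers":1},{"dp":[0,0,0],"rot":[0,0,0],"fingers":1}]}'
python3 - <<'E'
from h import *
t=camera("top");s=camera("side")
crop("top",t,260,150,100,100,4,"pics/a.png");crop("side",s,250,150,100,100,4,"pics/b.png")
cv2.imwrite("pics/hov.png",np.hstack([cv2.imread("pics/a.png"),cv2.imread("pics/b.png")]))
for n in("top","side"):
    for r in cut_out(n,"long_tile")[:1]: print(n,round(r["confidence"],2),np.round(np.argwhere(r["region"]).mean(0)[::-1],1),rect(n,r["region"],.108))
E
```

```text
clock: 8.25
tcp_pos: [0.548, -0.2387, 0.1]
tcp_rot: [[0.022, 1.0, -0.002], [1.0, -0.022, 0.004], [0.004, -0.002, -1.0]]
ft_force: [-0.4, 1.1, 0.4]
gripper_width: 0.317
grasp_force: 7.0
clock: 10.15
tcp_pos: [0.5471, -0.2452, 0.1005]
tcp_rot: [[0.996, 0.09, -0.001], [0.09, -0.996, -0.0], [-0.001, -0.0, -1.0]]
ft_force: [0.3, 0.2, -0.5]
gripper_width: 0.317
grasp_force: 7.0
top 0.57 [294.1 188.5] ((529.4671020507812, -246.54742431640625), (26.791065216064453, 15.796747207641602), 89.08355712890625)
side 0.55 [312.7 180.1] ((533.7718505859375, -247.6162109375), (47.21670150756836, 28.169179916381836), 53.840919494628906)
```

View pics/hov.png

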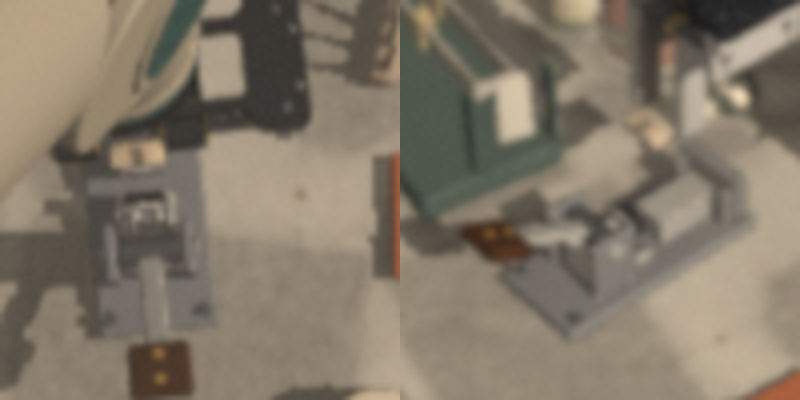

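The hover shot shows the tile gripped. In the top crop its tan end has edge corners at (108,166) and (165,166); it lies over the bed and in line with it.

```bash
python3 - <<'E'
from h import *
f=lambda P:np.array(P,float)/4+[260-.375,150-.375]
for z in(.1074,.0994): print(at("top",f([(109,166),(165,164),(109,144),(163,142)]),z).round(4))
E
```

```text
[[ 0.524  -0.2305  0.1074]
 [ 0.5244 -0.2618  0.1074]
 [ 0.5364 -0.2307  0.1074]
 [ 0.5369 -0.2609  0.1074]]
[[ 0.5252 -0.23    0.0994]
 [ 0.5256 -0.2616  0.0994]
 [ 0.5377 -0.2302  0.0994]
 [ 0.5381 -0.2607  0.0994]]
```

```bash
python3 -m jog '{"rows":[{"dp":[0,0,0.5],"rot":[0,0,0],"fingers":1},{"dp":[0,0,0.5],"rot":[0,0,0],"fingers":1},{"dp":[0,0,0.5],"rot":[0,0,0],"fingers":1},{"dp":[0,0,0.4],"rot":[0,0,0],"fingers":1},{"dp":[0,0,0.2],"rot":[0,0,0],"fingers":1},{"dp":[0,0,0],"rot":[0,0,0],"fingers":1},{"dp":[0,0,0],"rot":[0,0,0],"fingers":1},{"dp":[0,0,0],"rot":[0,0,0],"fingers":1}]}'
```

```text
clock: 11.15
tcp_pos: [0.5484, -0.2451, 0.0387]
tcp_rot: [[0.996, 0.089, 0.001], [0.089, -0.996, -0.0], [0.001, 0.001, -1.0]]
ft_force: [0.1, -0.8, -0.5]
gripper_width: 0.316
grasp_force: 7.0
```

```bash
python3 -m jog '{"rows":[{"dp":[-0.04,0,0.1],"rot":[0,0,0],"fingers":1},{"dp":[0,0,0.1],"rot":[0,0,0],"fingers":1},{"dp":[0,0,0],"rot":[0,0,0],"fingers":1},{"dp":[0,0,0],"rot":[0,0,0],"fingers":1},{"dp":[0,0,0],"rot":[0,0,0],"fingers":1}]}'
python3 - <<'E'
from h import *
for i in range(3):
    s=camera("side");o=get_obs();print(o["tcp_pos"].round(4),o["ft_force"].round(1))
crop("side",s,270,150,100,75,8,"pics/low.png")
E
```

```text
clock: 11.65
tcp_pos: [0.5467, -0.245, 0.0321]
tcp_rot: [[0.996, 0.089, 0.0], [0.089, -0.996, -0.0], [0.0, 0.0, -1.0]]
ft_force: [0.9, -0.4, -0.6]
gripper_width: 0.318
grasp_force: 7.0
[ 0.5468 -0.245   0.0322] [ 0.5 -0.5 -0.3]
[ 0.5467 -0.245   0.0322] [0.8 0.4 0.1]
[ 0.5467 -0.245   0.0322] [-0.7  0.  -1.4]
```

View pics/low.png

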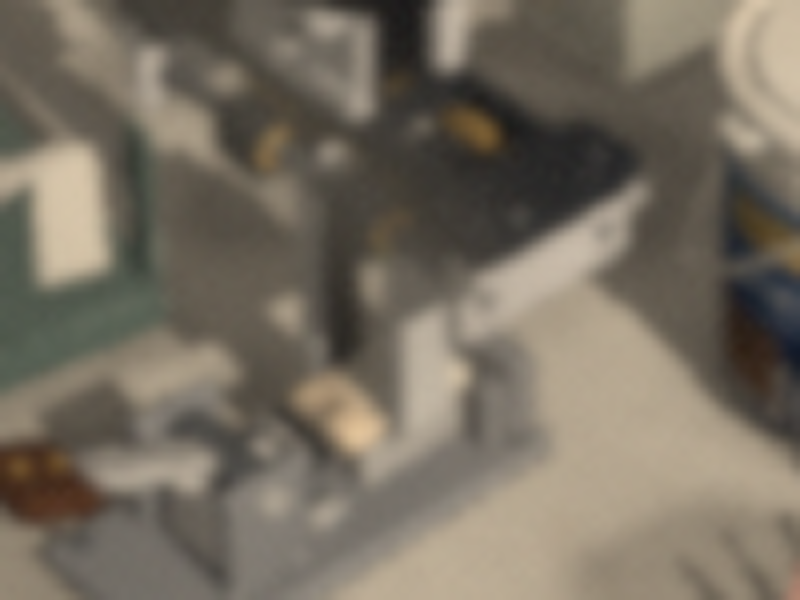

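The side view shows the tile between the jaw pad (crop 270,430) and the fence (500,390), just above the bed. I'll lower it 1 mm, open partly and rise.

```bash
python3 -m jog '{"rows":[{"dp":[0,0,0.04],"rot":[0,0,0],"fingers":1},{"dp":[0,0,0],"rot":[0,0,0],"fingers":1},{"dp":[0,0,0],"rot":[0,0,0],"fingers":0.3},{"dp":[0,0,0],"rot":[0,0,0],"fingers":0.2},{"dp":[0,0,0],"rot":[0,0,0],"fingers":0},{"dp":[0,0,0],"rot":[0,0,0],"fingers":0},{"dp":[0,0,0],"rot":[0,0,0],"fingers":0}]}'
python3 -m jog '{"rows":[{"dp":[0,0,-0.5],"rot":[0,0,0],"fingers":0},{"dp":[0,0,-0.8],"rot":[0,0,0],"fingers":0},{"dp":[0,0,-1],"rot":[0,0,0],"fingers":0},{"dp":[0,0,-1],"rot":[0,0,0],"fingers":0.3},{"dp":[0,0,-1],"rot":[0,0,0],"fingers":0.6},{"dp":[-0.8,0,0],"rot":[0,0,0],"fingers":1},{"dp":[-1,0,0],"rot":[0,0,0],"fingers":1},{"dp":[-1,0,0],"rot":[0,0,0],"fingers":1},{"dp":[-1,0,0],"rot":[0,0,0],"fingers":1},{"dp":[-0.6,0,0],"rot":[0,0,0],"fingers":1},{"dp":[0,0,0],"rot":[0,0,0],"fingers":1},{"dp":[0,0,0],"rot":[0,0,0],"fingers":1}]}'
python3 - <<'E'
from h import *
t=camera("top");s=camera("side")
crop("top",t,260,150,100,100,4,"pics/a.png");crop("side",s,260,140,100,100,4,"pics/b.png")
cv2.imwrite("pics/rel.png",np.hstack([cv2.imread("pics/a.png"),cv2.imread("pics/b.png")]))
E
```

```text
clock: 12.5
tcp_pos: [0.5466, -0.2449, 0.0309]
tcp_rot: [[0.996, 0.089, -0.0], [0.089, -0.996, 0.0], [-0.0, -0.0, -1.0]]
ft_force: [1.0, -0.2, -0.5]
gripper_width: 0.503
grasp_force: 0.0
clock: 13.7
tcp_pos: [0.4164, -0.2569, 0.1608]
tcp_rot: [[0.996, 0.089, 0.002], [0.089, -0.996, -0.001], [0.002, 0.001, -1.0]]
ft_force: [0.4, -1.0, 0.6]
gripper_width: 0.003
grasp_force: 0.0
```

View pics/rel.png

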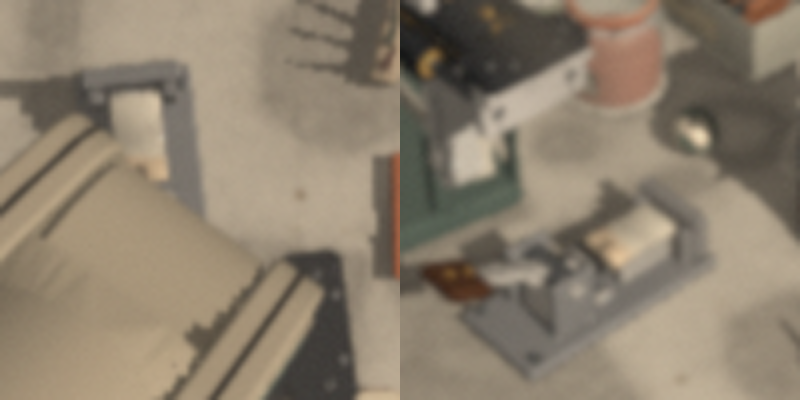

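The tile lies flat on the bed in line with the fence, with a small gap to it (side crop, tile at (635,240)), and the handle is free. Now I'll move over the handle pad with the fingers shut.

```bash
python3 -m jog '{"rows":[{"dp":[-0.41,0,0.3],"rot":[0,0,0],"fingers":1},{"dp":[0,0,0.7],"rot":[0,0,0],"fingers":1},{"dp":[0,0,0.7],"rot":[0,0,0],"fingers":1},{"dp":[0,0,0.4],"rot":[0,0,0],"fingers":1},{"dp":[0,0,0],"rot":[0,0,0],"fingers":1},{"dp":[0,0,0],"rot":[0,0,0],"fingers":1},{"dp":[0,0,0],"rot":[0,0,0],"fingers":1}]}'
python3 -m jog '{"rows":[{"dp":[0,0,0.15],"rot":[0,0,0],"fingers":1},{"dp":[0,0,0.15],"rot":[0,0,0],"fingers":1},{"dp":[0,0,0.15],"rot":[0,0,0],"fingers":1},{"dp":[0,0,0.15],"rot":[0,0,0],"fingers":1},{"dp":[0,0,0],"rot":[0,0,0],"fingers":1},{"dp":[0,0,0],"rot":[0,0,0],"fingers":1}]}'
```

```text
clock: 14.5
tcp_pos: [0.4039, -0.258, 0.0975]
tcp_rot: [[0.996, 0.089, 0.001], [0.089, -0.996, -0.001], [0.001, 0.001, -1.0]]
ft_force: [-0.4, -0.5, 0.5]
gripper_width: 0.001
grasp_force: 0.0
clock: 15.1
tcp_pos: [0.403, -0.2578, 0.0788]
tcp_rot: [[0.996, 0.089, -0.0], [0.089, -0.996, 0.0], [-0.0, -0.0, -1.0]]
ft_force: [-0.1, 0.5, 1.9]
gripper_width: 0.007
grasp_force: 0.7
```

```bash
python3 -m jog '{"rows":[{"dp":[0,0,0.15],"rot":[0,0,0],"fingers":1},{"dp":[0,0,0.15],"rot":[0,0,0],"fingers":1},{"dp":[0,0,0.15],"rot":[0,0,0],"fingers":1},{"dp":[0,0,0.15],"rot":[0,0,0],"fingers":1},{"dp":[0,0,0.1],"rot":[0,0,0],"fingers":1},{"dp":[0,0,0.1],"rot":[0,0,0],"fingers":1},{"dp":[0,0,0],"rot":[0,0,0],"fingers":1},{"dp":[0,0,0],"rot":[0,0,0],"fingers":1},{"dp":[0,0,0],"rot":[0,0,0],"fingers":1}]}'
python3 - <<'E'
from h import *
s=camera("side");print(get_obs()["ft_force"])
crop("side",s,260,150,100,75,8,"pics/press.png")
E
```

```text
clock: 16.0
tcp_pos: [0.4012, -0.2578, 0.0547]
tcp_rot: [[0.996, 0.088, -0.002], [0.088, -0.996, 0.001], [-0.002, -0.001, -1.0]]
ft_force: [-4.3, -1.0, 5.5]
gripper_width: 0.006
grasp_force: 3.5
[-5.23736767 -1.25255871  6.98695918]
```

View pics/press.png

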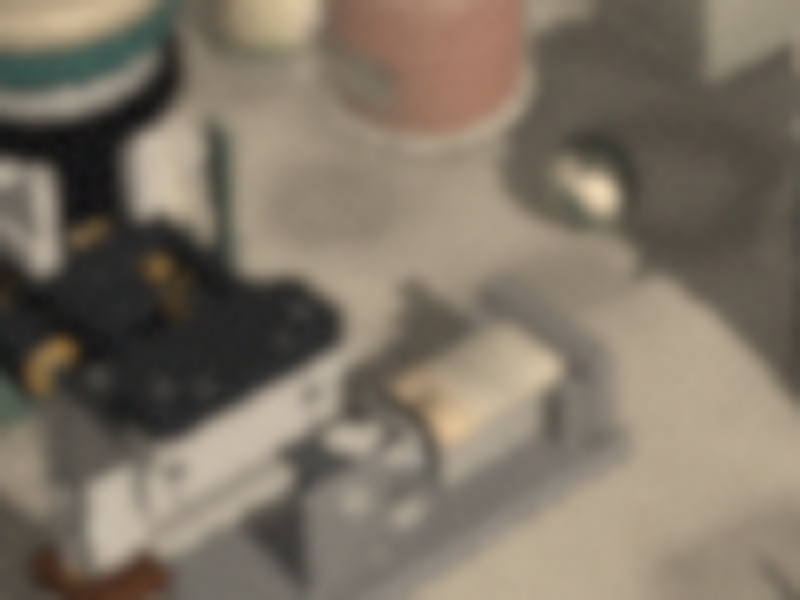

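The pad is against the tile, which sits home at the fence (tile's far end at crop (560,370)). The fingers are on the handle pad at level height with about 7 N. I'll hold for three seconds and then hand in.

```bash
for i in 1 2; do python3 -m jog '{"rows":[{"dp":[0,0,0],"rot":[0,0,0],"fingers":1},{"dp":[0,0,0],"rot":[0,0,0],"fingers":1},{"dp":[0,0,0],"rot":[0,0,0],"fingers":1},{"dp":[0,0,0],"rot":[0,0,0],"fingers":1},{"dp":[0,0,0],"rot":[0,0,0],"fingers":1},{"dp":[0,0,0],"rot":[0,0,0],"fingers":1},{"dp":[0,0,0],"rot":[0,0,0],"fingers":1},{"dp":[0,0,0],"rot":[0,0,0],"fingers":1},{"dp":[0,0,0],"rot":[0,0,0],"fingers":1},{"dp":[0,0,0],"rot":[0,0,0],"fingers":1},{"dp":[0,0,0],"rot":[0,0,0],"fingers":1},{"dp":[0,0,0],"rot":[0,0,0],"fingers":1},{"dp":[0,0,0],"rot":[0,0,0],"fingers":1},{"dp":[0,0,0],"rot":[0,0,0],"fingers":1},{"dp":[0,0,0],"rot":[0,0,0],"fingers":1},{"dp":[0,0,0],"rot":[0,0,0],"fingers":1},{"dp":[0,0,0],"rot":[0,0,0],"fingers":1},{"dp":[0,0,0],"rot":[0,0,0],"fingers":1}]}'; done
python3 -c "
from bench import *
print(sign_off())"
```

```text
clock: 17.85
tcp_pos: [0.4013, -0.2578, 0.0547]
tcp_rot: [[0.996, 0.088, -0.002], [0.088, -0.996, 0.001], [-0.002, -0.001, -1.0]]
ft_force: [-5.0, -1.1, 7.2]
gripper_width: 0.008
grasp_force: 3.5
clock: 19.65
tcp_pos: [0.4013, -0.2578, 0.0547]
tcp_rot: [[0.996, 0.088, -0.002], [0.088, -0.996, 0.001], [-0.002, -0.001, -1.0]]
ft_force: [-4.6, -1.2, 6.8]
gripper_width: 0.006
grasp_force: 3.5
the job is handed in; nothing more can be done
None
```

The tile is on the bed, pushed home against the fence, and I held the handle at level height with about 7 N for 3.6 s and was still holding it at hand-in (19.65 s on the clock); the hand-in returned no verdict, and the handle angle is inferred from fingertip height, not read directly.

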